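# Set out the condiment row in reverse for the guests

### The job

Move the four condiment containers (salt shaker, pepper mill, toothpick dispenser, sugar pot) from the aluminium kitchen tray to the four rings of the wooden caddy, in reverse order: guests come along the counter from the other end, so the container that stood leftmost on the tray goes into the rightmost ring, the next one into the next ring, and so on. Carry them upright, set each down gently inside its ring rather than dropping it, and leave all four standing on the caddy's board.

Things in the scene. Friction and masses are not known exactly. Their poses are not given: they have to be found in the camera images.
- salt_center (a point): salt shaker: plain steel cylinder 44 mm across and 58 mm high, with a slightly narrower (42 mm) aluminium domed cap, 74 mm high in all. Upright, z axis up. Point given: its centre, half-way up; underside 37 mm below it. Grip the cylinder about 42 mm above the underside. 0.15 kg.
- mill_center (a point): pepper mill: dark turned wood, 92 mm high (the tallest), foot 48 mm across (16 mm high), straight waist 42 mm across from 16 to 64 mm above the underside, rounded head 41 mm across with a small steel bead. Upright, z axis up. Point given: its centre, half-way up; underside 46 mm below it. Grip the waist about 42 mm above the underside. 0.16 kg.
- dispenser_center (a point): toothpick dispenser: white square column 42 x 42 mm, 70 mm high, with a 40 mm square steel cap, 82 mm high in all; its x and y axes are square to its sides, and its yaw varies. Upright, z axis up. Point given: its centre, half-way up; underside 41 mm below it. Grip two opposite sides about 42 mm above the underside. 0.18 kg.
- pot_center (a point): sugar pot: white ceramic, round, 56 mm across and 58 mm high, closed lid 52 mm across with a round knob, 76 mm high in all. Upright, z axis up. Point given: its centre, half-way up; underside 38 mm below it. Grip the body about 42 mm above the underside. 0.25 kg.
- salt_coaster: round cork coaster, 80 mm across and 4 mm thick, fixed on the aluminium tray; the salt shaker stands on it at the start, so it shows where the salt shaker came from in the row. Origin: centre of its underside (on the tray's top). Coasters are all alike
- mill_coaster: round cork coaster, 80 mm across and 4 mm thick, fixed on the aluminium tray; the pepper mill stands on it at the start, so it shows where the pepper mill came from in the row. Origin: centre of its underside (on the tray's top). Coasters are all alike
- dispenser_coaster: round cork coaster, 80 mm across and 4 mm thick, fixed on the aluminium tray; the toothpick dispenser stands on it at the start, so it shows where the toothpick dispenser came from in the row. Origin: centre of its underside (on the tray's top). Coasters are all alike
- pot_coaster: round cork coaster, 80 mm across and 4 mm thick, fixed on the aluminium tray; the sugar pot stands on it at the start, so it shows where the sugar pot came from in the row. Origin: centre of its underside (on the tray's top). Coasters are all alike
- tray: kitchen tray where the row starts: fixed flat aluminium slab 100 (x) x 420 mm (y), dark steel ends, top 12 mm above the table, lying roughly left to right; nearer or farther than the caddy. Origin: centre of its underside, on the table; y axis along the row to the robot's left. Four coasters on its centre line at y = +150, +50, -50, -150 mm.
- caddy: guests' caddy, the target: fixed wooden board 110 (x) x 440 mm (y), top 12 mm above the table, roughly parallel to the tray, empty. Origin: centre of its underside, on the table; y axis along it to the robot's left. Four places on its centre line at y = +150, +50, -50, -150 mm: steel rings, 72 mm inside, 4 mm wall, 8 mm high; containers stand inside on the board.
Not all that is in view belongs to the job. Leave any orange look-alike of the part that bears salt_center alone. Leave any green look-alike of the part that bears pot_center alone.

How it is judged:
By the outcome, as a careful person would: the job done as asked, in the order asked, and still so for the second after the job is handed in, with the robot touching nothing.
It also fails if it takes over 99 s, if anything falls off the work surface, if the arm or the gripper's body presses on something with over 40 N, if the wrist force passes 120 N, or if a joint passes its speed limit or range.

### The arm

A 7-joint arm with a two-finger parallel gripper is mounted at the origin on the work surface. World frame = base frame: x ahead of the robot, y to its left, z up, the work surface at z = 0. Lengths are in m, angles in rad, forces in N, time in s.
With the tool pointing down it reaches from about 0.425 to 0.95 m from the base axis. Payload 16.7 kg.
Tool frame: the origin (TCP) lies midway between the tips of the shut fingers; the grasp point (between the pads) lies r.grasp_offset behind it (r.grasp_offset is the distance from the TCP to the grasp point, in m); z points along the fingers, y is the direction in which the jaws open and shut (so a half turn about z gives the same grasp; the last joint's range is limited). The gripper opens to 94 mm and grips with 3 to 60 N. Pads are 16 mm wide; open, the fingers measure 119 mm over their backs; the gripper's body (75 mm by 177 mm) begins 78 mm behind the grasp point.
Start: joints at [-1.317, 0.426, 0.074, 1.606, -0.034, 1.111, -0.067], TCP at [0.265, 0.621, 0.205] pointing down, gripper open.
Joint ranges: [-2.85, 2.85], [-0.5, 2.14], [-1.23, 1.37], [0.21, 2.46], [-1.02, 4.16], [0.16, 2.05], [-2.73, 2.73]. Speed limits (rad/s): [1.89, 1.89, 2.39, 2.39, 3.01, 3.01, 3.01].

### API

Orientations are given as a unit quaternion [w, x, y, z].
In Python, from plant import r, vision gives the robot as it stands.
- The arm moves only by the shell command python3 -m creep 'ROWS' [OPENING] [FORCE]. ROWS is JSON, a list of rows, each a list of 4 numbers: the shift along the tool's x, y, z in mm, then the turn about the tool's z in rad. A call has 1 to 8 rows; each row is the pose to reach, as a shift and turn from the pose commanded when the call began, along the tool's axes at that moment; what a row does not reach only later rows make up. A row lasts 1/8 s, in which the tool goes at most 62.5 mm and 10.7 degrees, less where a joint would pass 70% of its speed; a pose out of reach is approached as far as the arm can. A call with a gripper value outside its range is refused whole. OPENING is the finger opening in mm, from 0 to 94, set as the call begins (- or left out, the last holds). The fingers move at their own pace and stop on an object; FORCE is the grip in N (left out, the last holds). Time passes only in rows, so rows that repeat a pose let the fingers close. It gives the time, the measured TCP pose, the force and the opening at its end, in the units of the state.
- r.read_state(): the state, without advancing time (a new reading comes with each control period).
- vision.capture(name): name is "scene" or "side" or "wrist"; returns a dict with "pixels" (384x512x3 uint8, red, green, blue), "range_z" (384x512 float32, m along the optical axis (not along the pixel's ray), 0 where there is no reading), "camera_matrix" (3x3 intrinsics, pixels), "dist_coeffs" ([k1, k2, p1, p2, k3] as OpenCV has them; the pictures are not rectified), "rvec" (rotation vector, rad) and "tvec" (3), from world to camera coordinates, as OpenCV has them; the wrist camera has in their place "tool_from_camera" (4x4, takes a point from camera to tool coordinates, whose origin is the TCP and whose axes are the flange's). Camera axes: x right, y down, z forward; pixel columns grow to the right and rows downward; lengths in m; the calibration is good to about 2 mm. A picture is of the moment at which its call begins: read the wrist's pose just before it.
- r.finish_job(): hands the job in, once; it reports no verdict.
The state is a dict: "t": time; "joint_positions": joint angles; "joint_velocities": joint speeds; "effort": joint torques, N m; "ee_pos": TCP position; "ee_rot": TCP orientation; "wrist_force": force on the tool from outside, world axes, zero at the start; "ft_torque": the same for the moment, N m; "grip_width": opening from 0.0 (shut) to 1.0 (fully open).
Only numpy, scipy, OpenCV 4.12 (cv2) and the standard library are available. Lean on these libraries where they do the work, as an engineer would, in place of code of your own. Each camera call takes 0.05 s, during which the arm holds its last target. There are 200 camera calls.

## Working session

There is one attempt and no reset: what is moved stays moved. The work goes in short steps, Python scripts to look and compute and a shell command to move; the robot and the scene stay as the last step left them, time stands still between calls to the robot, and variables do not carry over. Pictures are saved under pics/ and viewed, about 12 in all and at most 16, crops included, and the job is handed in when it is done.

```bash
ls; mkdir -p pics; cat > h.py <<'E'
import numpy as np, cv2
from plant import r, vision
def cap(n):
    c=vision.capture(n); return c
def save(c,n,s=1,box=None):
    im=c["pixels"][:,:,::-1]
    if box: im=im[box[1]:box[3],box[0]:box[2]]
    cv2.imwrite(n,cv2.resize(im,None,fx=s,fy=s,interpolation=cv2.INTER_CUBIC))
def ext(c):
    R=cv2.Rodrigues(np.array(c["rvec"],float))[0]; return R,np.array(c["tvec"],float).ravel()
def pts(c):
    "world xyz per pixel from depth (scene/side)"
    h,w=c["range_z"].shape
    uv=np.stack(np.meshgrid(np.arange(w),np.arange(h)),-1).reshape(-1,1,2).astype(float)
    n=cv2.undistortPoints(uv,np.array(c["camera_matrix"]),np.array(c["dist_coeffs"])).reshape(-1,2)
    P=np.c_[n,np.ones(len(n))]*c["range_z"].reshape(-1,1)
    R,t=ext(c); return ((P-t)@R).reshape(h,w,3)
def ray(c,u,v,z):
    n=cv2.undistortPoints(np.array([[[u,v]]],float),np.array(c["camera_matrix"]),np.array(c["dist_coeffs"])).reshape(2)
    R,t=ext(c); d=R.T@np.array([*n,1]); o=-R.T@t; return o+d*(z-o[2])/d[2]
E
python3 - <<'E'
from h import *
for n in("scene","side"):
    c=cap(n); save(c,f"pics/{n}0.png",1.5); R,t=ext(c); print(n,-R.T@t)
s=r.read_state(); print(s, r.grasp_offset)
E
```

```text
pics
scene [0.99287475 0.58407409 0.63875442]
side [ 0.36115996 -0.73933202  0.62690731]
{'t': 0.1, 'joint_positions': array([-1.31750302,  0.42667302,  0.07384391,  1.60652633, -0.03406467,
        1.11082   , -0.06706386]), 'joint_velocities': array([-1.27972450e-03, -2.70087334e-03,  1.83653416e-03, -1.95839995e-03,
        5.10333512e-05, -2.29328120e-03,  2.45978102e-04]), 'effort': array([ 5.85066271e-03, -9.37465525e+01,  3.67623009e+00, -4.55042160e+01,
       -4.85055777e-02,  1.69120647e-02,  3.29275815e-05]), 'ee_pos': array([0.26446843, 0.62060187, 0.20485037]), 'ee_rot': array([-6.25195350e-05,  2.00023709e-01,  9.79790883e-01, -5.80730915e-04]), 'wrist_force': array([ 0.1160552 ,  0.67455185, -0.35452192]), 'ft_torque': array([0.00259871, 0.00097772, 0.03625369]), 'grip_width': 0.99841166046885} 0.0188
```

View pics/scene0.png

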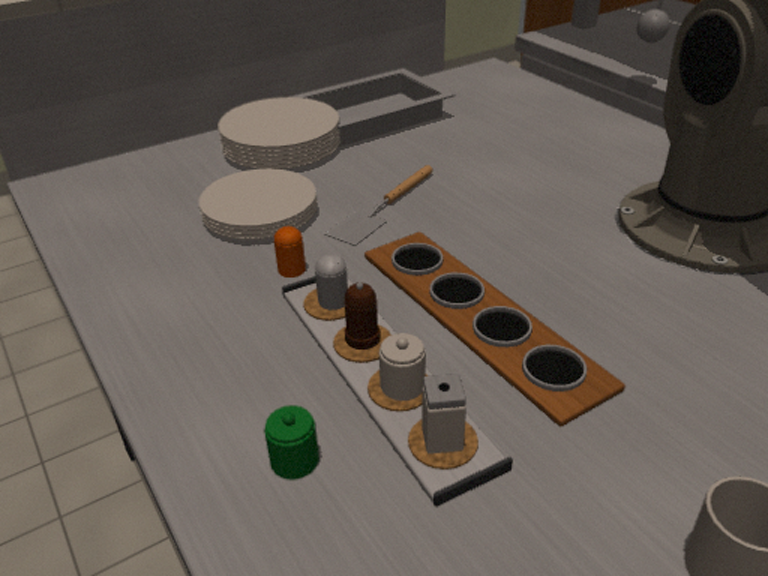

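View pics/side0.png

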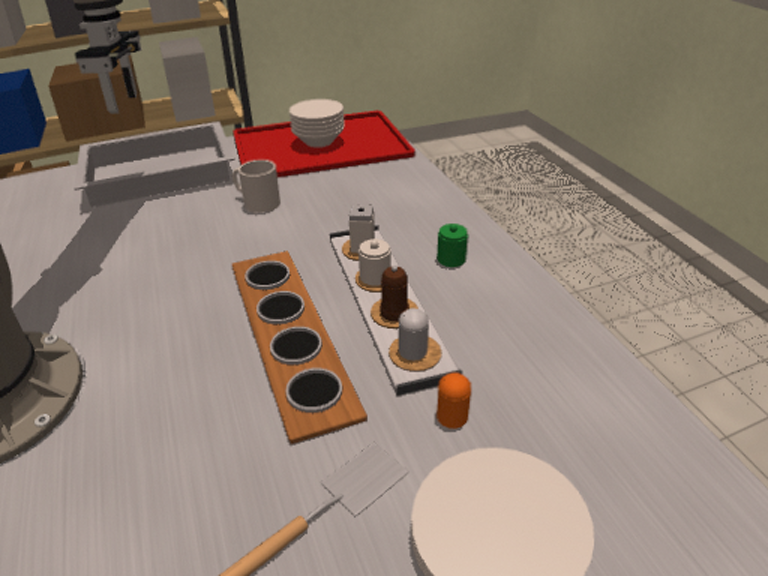

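Scene view (1.5× pixels): the tray holds salt (331,282), mill (361,315), pot (402,367) and dispenser (444,413), with the dispenser at the +y (left) end. The orange look-alike is at (290,252) and the green one at (292,441), both off the tray. The rings are at (417,258), (457,290), (502,326) and (555,367).

```bash
python3 - <<'E'
from h import *
from scipy.optimize import least_squares
from scipy import ndimage as ni
A={}
allP=[]
for n,rings in(("scene",[(417,258),(457,290),(502,326),(555,367)]),("side",[(268,274),(280,306),(296,344),(314,389)])):
    c=cap(n);P=pts(c);g=c["pixels"].astype(int).max(2); hsv=cv2.cvtColor(c["pixels"],cv2.COLOR_RGB2HSV)
    m=(g<60).astype(np.uint8)
    nl,lab,st,ce=cv2.connectedComponentsWithStats(m)
    for u,v in rings:
        l=lab[int(v/1.5),int(u/1.5)]
        ct=max(cv2.findContours((lab==l).astype(np.uint8),cv2.RETR_EXTERNAL,cv2.CHAIN_APPROX_NONE)[0],key=len)
        e=cv2.fitEllipse(ct)
        print(n,"ring",l,st[l][4],np.round(e[0],1),ray(c,*e[0],.012)[:2].round(4),ray(c,*e[0],.02)[:2].round(4),"depthz",P[int(v/1.5),int(u/1.5)].round(4))
    ok=(c["range_z"]>0)&(P[...,2]>.03)&(P[...,2]<.13)&(P[...,0]>.35)&(P[...,0]<.95)&(abs(P[...,1])<.4)
    Q=P[ok]; allP.append(np.c_[Q,hsv[ok]])
Q=np.vstack(allP); 
# grid cluster
G=np.zeros((700,900),np.uint8); ix=((Q[:,0]-.3)*1000).astype(int); iy=((Q[:,1]+.45)*1000).astype(int); G[ix,iy]=1
nl,lab=cv2.connectedComponents(cv2.dilate(G,np.ones((9,9))))
for l in range(1,nl):
    S=Q[lab[ix,iy]==l]
    if len(S)<80: continue
    B=S[(S[:,2]>.03)&(S[:,2]<.06)]
    f=least_squares(lambda p:np.hypot(B[:,0]-p[0],B[:,1]-p[1])-p[2],[*S[:,:2].mean(0),.025],loss="soft_l1",f_scale=.001).x if len(B)>20 else 0
    print(l,len(S),"top",np.percentile(S[:,2],99).round(3),"min",S[:,:2].min(0).round(3),"max",S[:,:2].max(0).round(3),"circ",np.round(f,4),"hsv",np.median(S[:,3:],0))
    if .35<S[:,0].mean(): print("  rect of top",cv2.minAreaRect(S[S[:,2]>.03][:,:2].astype(np.float32)*1000))
E
```

```text
scene ring 491 385 [277.7 171.4] [ 0.4622 -0.1807] [ 0.469  -0.1709] depthz [ 0.4638 -0.1771  0.0129]
scene ring 500 468 [304.2 192.4] [ 0.4614 -0.0794] [ 0.4682 -0.0709] depthz [ 0.4656 -0.0746  0.015 ]
scene ring 504 584 [334.4 216.2] [0.4604 0.0218] [0.4672 0.0289] depthz [0.4643 0.025  0.0139]
scene ring 508 734 [369.5 243.9] [0.4595 0.1238] [0.4663 0.1296] depthz [0.4592 0.1249 0.0125]
side ring 32 264 [177.9 182.6] [0.4649 0.1342] [0.4636 0.1228] depthz [0.4656 0.1356 0.0129]
side ring 35 336 [186.7 204.3] [0.4658 0.0331] [0.4644 0.0231] depthz [0.4644 0.0339 0.0128]
side ring 36 432 [196.8 229.4] [ 0.4665 -0.0671] [ 0.4651 -0.0759] depthz [ 0.4673 -0.0659  0.012 ]
side ring 39 566 [209.  259.3] [ 0.4672 -0.1683] [ 0.4659 -0.1757] depthz [ 0.4676 -0.1671  0.0116]
1 1279 top 0.091 min [0.479 0.374] max [0.548 0.4  ] circ [0.5154 0.4201 0.0383] hsv [13. 48. 74.]
  rect of top ((513.051513671875, 387.1216125488281), (25.618511199951172, 69.1007080078125), 89.89163970947266)
2 1707 top 0.043 min [ 0.522 -0.4  ] max [ 0.684 -0.357] circ [ 0.6018 -0.5336  0.1556] hsv [ 13.  49. 214.]
[... 733 characters left out ...]
(50.03007507324219, 46.66915512084961), 63.54951095581055)
6 1587 top 0.091 min [0.613 0.018] max [0.672 0.077] circ [0.6421 0.0478 0.0279] hsv [14. 48. 99.]
  rect of top ((642.5584106445312, 48.057559967041016), (61.519168853759766, 54.95438003540039), 60.37053680419922)
7 1705 top 0.101 min [0.625 0.115] max [0.682 0.174] circ [0.6527 0.1452 0.024 ] hsv [13. 44. 84.]
  rect of top ((652.7611083984375, 144.447998046875), (48.68368911743164, 42.4998664855957), 63.42625427246094)
8 1476 top 0.076 min [0.774 0.035] max [0.83  0.096] circ [0.8024 0.0667 0.0277] hsv [ 65. 186.  75.]
  rect of top ((802.5150756835938, 66.18119812011719), (59.93885803222656, 56.18891906738281), 64.46890258789062)
```

Order from the left (+y) is dispenser, pot, mill, salt, so the dispenser goes to ring y≈-0.174, pot to -0.073, mill to +0.027 and salt to +0.128. The measured radii (22/21.4/27.9 mm) and top heights match the descriptions. Next I'll approach the dispenser and check its yaw with the wrist camera.

```bash
cat >> h.py <<'E'
def yaw(s=None):
    s=s or r.read_state(); w,x,y,z=s["ee_rot"]
    from scipy.spatial.transform import Rotation as Ro
    M=Ro.from_quat([x,y,z,w]).as_matrix(); return M
def to(x,y,z,jaw=None):
    "rows-units delta from measured pose; jaw = wanted world direction (deg) of tool y"
    s=r.read_state(); M=yaw(s); d=M.T@(np.array([x,y,z])-s["ee_pos"])*1000
    a=np.degrees(np.arctan2(M[1,1],M[0,1])); out=[*d.round(1)]
    if jaw is not None: out.append(round(np.radians((a-jaw+90)%180-90),3))
    print("t",round(s["t"],2),"pos",s["ee_pos"].round(4),"jaw",a.round(1),"F",s["wrist_force"].round(1),"g",round(s["grip_width"]*94,1),"DELTA",out)
E
python3 -m creep '[[-20,-10,0,0.07],[-70,-36,0,0.2],[-125,-65,0,0.35],[-180,-94,0,0.5],[-235,-123,0,0.65],[-290,-152,0,0.8],[-345,-181,0,0.95],[-400,-210,0,1.1]]' 94 30
python3 -c "
from h import *
to(.6,.145,.25,0)"
```

```text
t: 1.2
ee_pos: [0.5514, 0.2681, 0.2058]
ee_rot: [-0.0, 0.686, 0.728, 0.0]
wrist_force: [0.6, 0.4, 0.1]
grip_width: 1.0
t 1.2 pos [0.5514 0.2681 0.2058] jaw 3.4 F [0.6 0.4 0.1] g 94.0 DELTA [np.float64(-125.7), np.float64(41.1), np.float64(-44.3), np.float64(0.06)]
```

```bash

python3 -m creep '[[-35,10,-15,0.03],[-75,25,-30,0.06],[-115,38,-42,0.06],[-126,41,-44,0.06],[-126,41,-44,0.06]]'
python3 - <<'E'
from h import *
s=r.read_state();c=cap("wrist");save(c,"pics/w1.png",1.4)
print(s["ee_pos"],np.array(c["tool_from_camera"]).round(3))
to(.6527,.1447,.15,0)
E
```

```text
t: 1.82
ee_pos: [0.5996, 0.147, 0.2494]
ee_rot: [-0.0, 0.705, 0.709, 0.0]
wrist_force: [-0.8, 0.6, -0.1]
grip_width: 1.005
[0.5996335  0.1470434  0.24942981] [[ 0.    -0.969 -0.246  0.071]
 [ 1.     0.001 -0.     0.001]
 [ 0.    -0.246  0.969 -0.18 ]
 [ 0.     0.     0.     1.   ]]
t 1.88 pos [0.5992 0.1483 0.2491] jaw 0.4 F [ 0.1  1.  -0.1] g 93.8 DELTA [np.float64(-4.0), np.float64(53.5), np.float64(99.1), np.float64(0.007)]
```

View pics/w1.png

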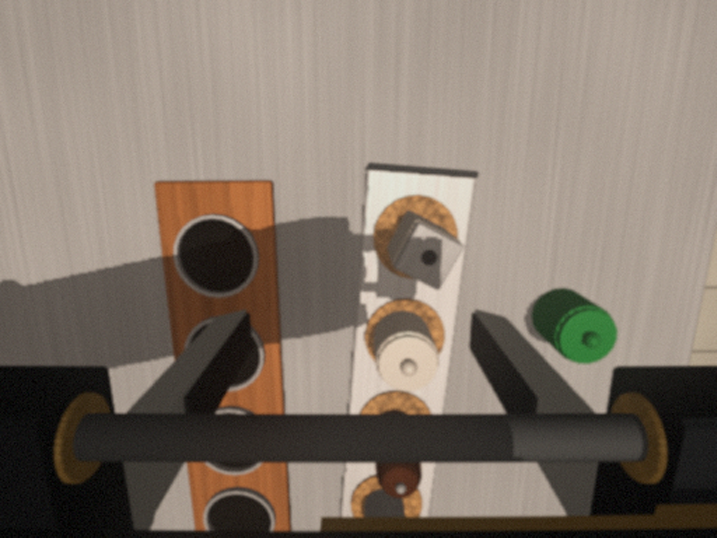

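Wrist view: dispenser cap around (427,250), pot lid (407,362), mill bead (401,490), and caddy rings at left (215,255), (225,352), (232,440), (240,520). The dispenser is yawed about -30°; I'll measure it from the cap.

```bash
cat >> h.py <<'E'
def wpts(c,s):
    h,w=c["range_z"].shape
    uv=np.stack(np.meshgrid(np.arange(w),np.arange(h)),-1).reshape(-1,1,2).astype(float)
    n=cv2.undistortPoints(uv,np.array(c["camera_matrix"]),np.array(c["dist_coeffs"])).reshape(-1,2)
    P=np.c_[n,np.ones(len(n))]*c["range_z"].reshape(-1,1)
    T=np.array(c["tool_from_camera"]); P=P@T[:3,:3].T+T[:3,3]
    return (P@yaw(s).T+s["ee_pos"]).reshape(h,w,3)
E
python3 - <<'E'
from h import *
s=r.read_state();c=cap("wrist");P=wpts(c,s)
near=np.hypot(P[...,0]-.6527,P[...,1]-.1447)<.045
for lo,hi in((.09,.105),(.06,.105)):
    S=P[near&(P[...,2]>lo)&(P[...,2]<hi)]
    print(len(S),cv2.minAreaRect((S[:,:2]*1000).astype(np.float32)),np.median(S[:,2]))
g=c["pixels"].max(2)
m=cv2.morphologyEx((g<60).astype(np.uint8),cv2.MORPH_OPEN,np.ones((3,3)))
nl,lab,st,ce=cv2.connectedComponentsWithStats(m)
for u,v in((215,255),):
    l=lab[int(v/1.4),int(u/1.4)]; ct=max(cv2.findContours((lab==l).astype(np.uint8),cv2.RETR_EXTERNAL,cv2.CHAIN_APPROX_NONE)[0],key=len)
    e=cv2.fitEllipse(ct); i,j=map(round,e[0]); print(e,P[j,i])
for lo,hi,q in((.085,.1,(.6421,.0478)),):
    S=P[(np.hypot(P[...,0]-q[0],P[...,1]-q[1])<.045)&(P[...,2]>.07)&(P[...,2]<.085)]; print("pot lid",cv2.minEnclosingCircle((S[:,:2]*1000).astype(np.float32)))
E
```

```text
1422 ((652.7810668945312, 145.87562561035156), (40.01639175415039, 40.32172393798828), 63.23329544067383) 0.09886153688739761
1697 ((652.5761108398438, 146.5577392578125), (41.012516021728516, 41.32673263549805), 63.3539924621582) 0.0986617999832421
((154.3652801513672, 183.71771240234375), (48.993560791015625, 53.775184631347656), 126.99613952636719) [0.46194386 0.12701825 0.01338266]
pot lid ((641.4022827148438, 48.879974365234375), 27.714086532592773)
```

```bash

python3 -m creep '[[-1,25,40,0.13],[-2,45,80,0.3],[-3,54,99,0.473],[-3,54,99,0.473],[-3,54,99,0.473]]'
python3 -c "
from h import *
print(r.read_state()['joint_positions'].round(2));to(.6528,.1455,.039,-26.7)"
```

```text
t: 2.55
ee_pos: [0.6535, 0.1464, 0.1511]
ee_rot: [-0.0, 0.85, 0.527, 0.0]
wrist_force: [-0.1, 0.5, 0.6]
grip_width: 1.0
[-0.72  0.52  0.57  1.69 -0.32  1.02 -0.51]
t 2.55 pos [0.6535 0.1464 0.1511] jaw -26.4 F [-0.1  0.5  0.6] g 94.0 DELTA [np.float64(-1.1), np.float64(-0.2), np.float64(112.1), np.float64(0.006)]
```

```bash

python3 -m creep '[[0,0,35,0.006],[-1,0,70,0.006],[-1,0,95,0.006],[-1,0,110,0.006],[-1,0,112,0.006],[-1,0,112,0.006]]'
python3 -m creep '[[0,0,0,0],[0,0,0,0],[0,0,0,0],[0,0,0,0],[0,0,0,0]]' 30 25
python3 -c "
from h import *
to(.6528,.1455,.18,0)"
```

```text
t: 3.3
ee_pos: [0.6538, 0.1448, 0.0396]
ee_rot: [0.0, 0.852, 0.523, 0.001]
wrist_force: [0.5, -0.7, 0.6]
grip_width: 0.999
t: 3.92
ee_pos: [0.6533, 0.1445, 0.0385]
ee_rot: [0.0, 0.853, 0.523, -0.0]
wrist_force: [0.1, -0.2, -0.2]
grip_width: 0.505
t 3.92 pos [0.6533 0.1445 0.0385] jaw -27.0 F [ 0.1 -0.2 -0.2] g 47.4 DELTA [np.float64(0.6), np.float64(-0.9), np.float64(-141.5), np.float64(-0.471)]
```

```bash

python3 -m creep '[[0,0,0,0],[0,0,0,0],[0,0,0,0]]'
python3 -m creep '[[0,0,-10,0],[0,0,-40,0],[0,0,-80,0],[0,0,-120,0],[0,0,-141,0],[0,0,-141,0]]'
python3 -c "
from h import *
to(.466,-.174,.18,-4)"
```

```text
t: 4.3
ee_pos: [0.6531, 0.1446, 0.0384]
ee_rot: [-0.0, 0.853, 0.523, -0.0]
wrist_force: [-2.2, 0.5, 1.7]
grip_width: 0.447
t: 5.05
ee_pos: [0.6539, 0.1447, 0.1806]
ee_rot: [0.0, 0.853, 0.523, 0.001]
wrist_force: [0.4, -0.9, -2.6]
grip_width: 0.442
t 5.05 pos [0.6539 0.1447 0.1806] jaw -27.0 F [ 0.4 -0.9 -2.6] g 41.5 DELTA [np.float64(-369.2), np.float64(-22.8), np.float64(-0.1), np.float64(-0.401)]
```

```bash

python3 -m creep '[[-20,-1,0,-0.02],[-65,-4,0,-0.07],[-115,-7,0,-0.13],[-165,-10,0,-0.18],[-215,-13,0,-0.24],[-265,-16,0,-0.3],[-315,-19,0,-0.35],[-350,-21,0,-0.4]]'
python3 -m creep '[[-12,-1,0,0],[-19,-2,0,0],[-19,-2,0,0],[-19,-2,0,0]]'
python3 - <<'E'
from h import *
print(r.read_state()['joint_positions'].round(2));to(.466,-.174,.0365,0)
s=r.read_state();c=cap("wrist");save(c,"pics/w2.png",1.4)
E
```

```text
t: 6.05
ee_pos: [0.4728, -0.16, 0.1783]
ee_rot: [-0.001, 0.732, 0.682, -0.001]
wrist_force: [1.6, 0.1, -1.4]
grip_width: 0.445
t: 6.55
ee_pos: [0.4727, -0.1758, 0.1792]
ee_rot: [-0.0, 0.731, 0.682, -0.0]
wrist_force: [0.8, -0.0, -1.6]
grip_width: 0.446
[-0.35  0.2   0.66  2.04 -0.15  0.95  0.32]
t 6.55 pos [ 0.4727 -0.1758  0.1792] jaw -4.0 F [ 0.8 -0.  -1.6] g 41.9 DELTA [np.float64(1.4), np.float64(-6.7), np.float64(142.7), np.float64(-0.07)]
```

View pics/w2.png

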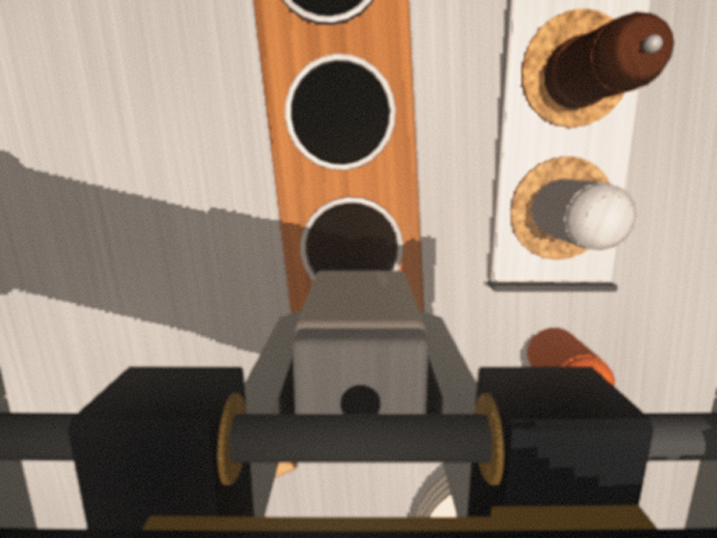

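```bash

python3 -m creep '[[1,-3,20,0],[1,-6,60,0],[1,-7,95,0],[1,-7,110,0],[1,-7,110,0]]'
python3 - <<'E'
from h import *
s=r.read_state();c=cap("wrist");P=wpts(c,s);g=c["pixels"].max(2)
m=cv2.morphologyEx((g<60).astype(np.uint8),cv2.MORPH_OPEN,np.ones((3,3)))
nl,lab,st,ce=cv2.connectedComponentsWithStats(m)
for l in range(1,nl):
    if st[l][4]>800: S=np.median(P[lab==l],0); print(st[l],ce[l].round(0),S.round(4), P[lab==l].mean(0).round(4))
to(.466,-.174,.0365,0)
save(c,"pics/w3.png",1.4)
E
```

```text
t: 7.22
ee_pos: [0.4653, -0.175, 0.0692]
ee_rot: [-0.0, 0.732, 0.682, -0.001]
wrist_force: [0.2, 0.6, -1.3]
grip_width: 0.447
[ 466    0   46   60 2450] [490.  28.] [ 0.6161 -0.0632  0.0342] [ 0.617  -0.0633  0.0379]
[ 196    9  102  109 8803] [246.  63.] [ 0.4661 -0.0701  0.0134] [ 0.466  -0.0705  0.0144]
[ 212  162   92   56 2387] [257. 185.] [ 0.4671 -0.1559  0.0134] [ 0.4672 -0.1561  0.0147]
[    0   262   512   122 19569] [155. 324.] [ 0.4406 -0.1476  0.1904] [ 0.4454 -0.1485  0.1861]
[  334   263   178   106 10796] [405. 315.] [ 0.5003 -0.1479  0.1907] [ 0.5008 -0.1496  0.1878]
t 7.28 pos [ 0.4658 -0.1752  0.07  ] jaw -4.1 F [-0.2 -0.6 -2.1] g 41.7 DELTA [np.float64(1.2), np.float64(0.1), np.float64(33.5), np.float64(-0.071)]
```

View pics/w3.png

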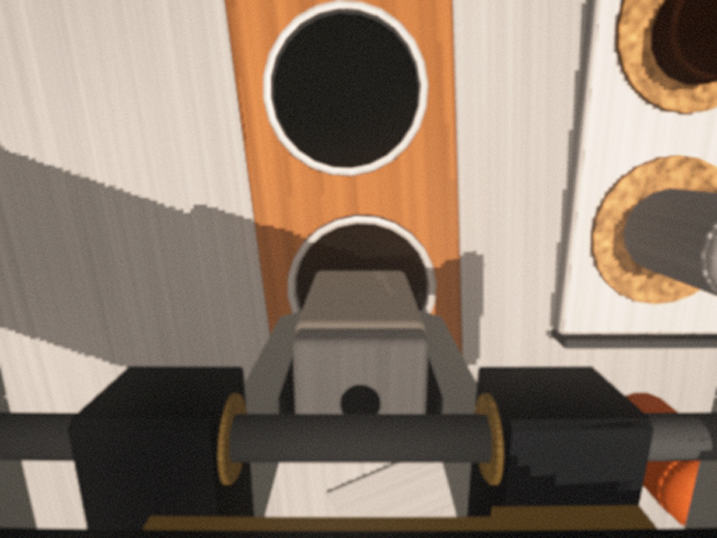

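```bash

python3 -m creep '[[1,0,10,0],[1,0,22,0],[1,0,30,0],[1,0,33,0],[1,0,34,0],[1,0,34,0]]'
python3 -m creep '[[0,0,0.5,0],[0,0,1,0],[0,0,1.5,0],[0,0,1.5,0]]'
python3 -c "
from h import *
to(.466,-.174,.0345,0)"
```

```text
t: 8.02
ee_pos: [0.4656, -0.1742, 0.0356]
ee_rot: [0.0, 0.732, 0.682, 0.0]
wrist_force: [0.3, -0.3, -2.0]
grip_width: 0.445
t: 8.52
ee_pos: [0.4656, -0.1741, 0.0343]
ee_rot: [-0.0, 0.732, 0.682, 0.0]
wrist_force: [-3.1, 1.9, 8.9]
grip_width: 0.447
t 8.53 pos [ 0.4656 -0.1741  0.0343] jaw -4.1 F [-3.1  1.9  8.9] g 42.0 DELTA [np.float64(0.1), np.float64(0.4), np.float64(-0.2), np.float64(-0.071)]
```

```bash

python3 -m creep '[[0,0,-0.5,0],[0,0,-0.5,0],[0,0,-0.5,0],[0,0,-0.5,0],[0,0,-0.5,0]]' 94
python3 -m creep '[[0,0,-15,0],[0,0,-45,0],[0,0,-85,0],[0,0,-120,0],[0,0,-120,0]]'
python3 - <<'E'
from h import *
to(.6418,.0483,.155)
c=cap("side");save(c,"pics/s1.png",3,(140,130,340,310))
E
```

```text
t: 9.15
ee_pos: [0.4655, -0.1742, 0.0345]
ee_rot: [-0.0, 0.732, 0.682, -0.0]
wrist_force: [0.8, 0.8, -0.2]
grip_width: 0.939
t: 9.78
ee_pos: [0.4669, -0.1745, 0.1574]
ee_rot: [0.002, 0.732, 0.681, 0.002]
wrist_force: [-0.5, -0.6, 0.3]
grip_width: 1.001
t 9.78 pos [ 0.4669 -0.1745  0.1574] jaw -4.1 F [-0.5 -0.6  0.3] g 94.1 DELTA [np.float64(234.7), np.float64(158.6), np.float64(3.3)]
```

View pics/s1.png

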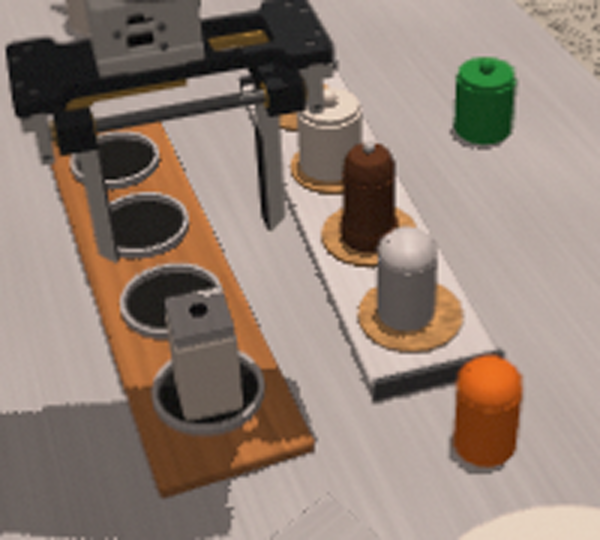

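Side crop: the dispenser stands in the rightmost ring (≈(205,370)). The same crop separates the white pot on the tray (330,135) from the green one off it (485,100), and the steel salt on its coaster (407,280) from the orange one (488,410). The pot is next.

```bash

python3 -m creep '[[15,10,0,0],[55,37,0,0],[95,64,0,0],[135,91,0,0],[175,118,2,0],[215,145,3,0],[235,159,3,0],[235,159,3,0]]'
python3 -c "
from h import *
to(.6418,.0483,.039)"
```

```text
t: 10.82
ee_pos: [0.641, 0.0519, 0.1495]
ee_rot: [-0.001, 0.731, 0.683, -0.001]
wrist_force: [-0.9, 0.4, 0.0]
grip_width: 0.999
t 10.82 pos [0.641  0.0519 0.1495] jaw -3.9 F [-0.9  0.4  0. ] g 93.9 DELTA [np.float64(-3.4), np.float64(1.3), np.float64(110.5)]
```

```bash

python3 -m creep '[[0,0,10,0],[0,0,30,0],[0,0,30,0],[0,0,30,0]]'
python3 -c "
from h import *
to(.6418,.0483,.039)"
```

```text
t: 11.32
ee_pos: [0.6407, 0.0486, 0.1214]
ee_rot: [-0.0, 0.732, 0.681, -0.0]
wrist_force: [0.3, 0.3, 0.2]
grip_width: 1.0
t 11.32 pos [0.6407 0.0486 0.1214] jaw -4.1 F [0.3 0.3 0.2] g 94.0 DELTA [np.float64(-0.2), np.float64(1.2), np.float64(82.4)]
```

```bash

python3 -m creep '[[0,1,20,0],[0,1,50,0],[0,1,75,0],[0,1,82,0],[0,1,82,0]]'
python3 -m creep '[[0,0,0,0],[0,0,0,0],[0,0,0,0],[0,0,0,0],[0,0,0,0],[0,0,0,0]]' 40 30
python3 -m creep '[[0,0,-10,0],[0,0,-40,0],[0,0,-80,0],[0,0,-120,0],[0,0,-135,0],[0,0,-135,0]]'
python3 -c "
from h import *
to(.4655,-.0733,.175)"
```

```text
t: 11.95
ee_pos: [0.6418, 0.0487, 0.0393]
ee_rot: [-0.0, 0.732, 0.681, -0.0]
wrist_force: [-0.0, -0.0, 0.2]
grip_width: 1.002
t: 12.7
ee_pos: [0.6417, 0.049, 0.0397]
ee_rot: [-0.0, 0.732, 0.682, -0.0]
wrist_force: [-2.6, 0.8, 5.8]
grip_width: 0.594
t: 13.45
ee_pos: [0.642, 0.0491, 0.1748]
ee_rot: [0.0, 0.732, 0.682, 0.0]
wrist_force: [-0.0, 0.8, -2.2]
grip_width: 0.592
t 13.45 pos [0.642  0.0491 0.1748] jaw -4.1 F [-0.   0.8 -2.2] g 55.7 DELTA [np.float64(-134.6), np.float64(-167.4), np.float64(-0.4)]
```

```bash

python3 -m creep '[[-10,-12,0,0],[-38,-47,0,0],[-68,-85,0,0],[-98,-122,0,0],[-122,-152,0,0],[-134,-167,0,0],[-134,-167,0,0],[-134,-167,0,0]]'
python3 -m creep '[[0,0,20,0],[0,0,60,0],[0,0,90,0],[0,0,105,0],[0,0,105,0],[0,0,105,0]]'
python3 - <<'E'
from h import *
to(.4655,-.0733,.037)
c=cap("side");save(c,"pics/s2.png",3,(140,130,340,310))
E
```

```text
t: 14.45
ee_pos: [0.4663, -0.0723, 0.1743]
ee_rot: [0.0, 0.732, 0.682, -0.0]
wrist_force: [0.1, 0.5, -4.8]
grip_width: 0.595
t: 15.2
ee_pos: [0.4665, -0.0729, 0.0703]
ee_rot: [0.0, 0.732, 0.682, 0.0]
wrist_force: [-1.1, -0.6, -3.5]
grip_width: 0.591
t 15.2 pos [ 0.4665 -0.0729  0.0703] jaw -4.1 F [-1.1 -0.6 -3.5] g 55.5 DELTA [np.float64(-0.5), np.float64(-1.0), np.float64(33.3)]
```

View pics/s2.png

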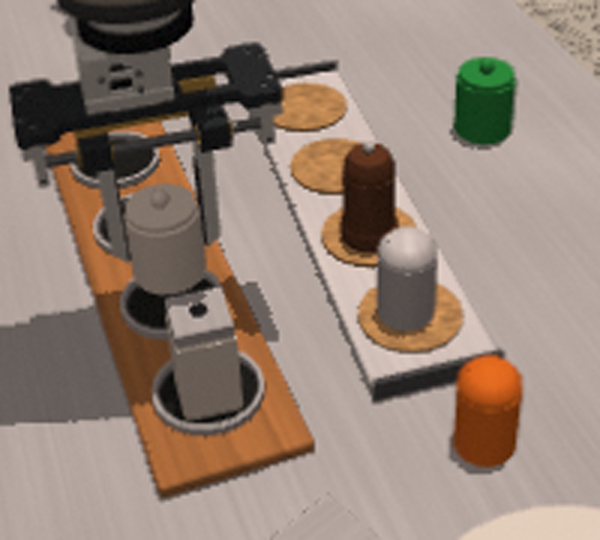

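The pot is held upright over the second ring (≈(168,250) above the ring at (170,295)), and the dispenser is undisturbed. I'll lower it, release, and head for the mill.

```bash

python3 -m creep '[[0,-1,10,0],[0,-1,22,0],[0,-1,30,0],[0,-1,33,0],[0,-1,33.5,0],[0,-1,34,0],[0,-1,34,0]]'
python3 -m creep '[[0,0,0.5,0],[0,0,1,0],[0,0,1,0]]'
python3 -c "
from h import *
to(.4655,-.0733,.0355)"
```

```text
t: 16.12
ee_pos: [0.4649, -0.0728, 0.0357]
ee_rot: [0.0, 0.732, 0.682, 0.0]
wrist_force: [-0.8, 0.3, -3.4]
grip_width: 0.592
t: 16.5
ee_pos: [0.4649, -0.0728, 0.0355]
ee_rot: [-0.0, 0.732, 0.681, 0.001]
wrist_force: [-8.5, 1.3, 29.0]
grip_width: 0.594
t 16.5 pos [ 0.4649 -0.0728  0.0355] jaw -4.1 F [-8.5  1.3 29. ] g 55.8 DELTA [np.float64(-0.5), np.float64(0.6), np.float64(0.0)]
```

```bash

python3 -m creep '[[0,0,-0.7,0],[0,0,-0.7,0]]'
python3 -m creep '[[0,0,0,0],[0,0,0,0],[0,0,0,0],[0,0,0,0],[0,0,0,0]]' 94
python3 -m creep '[[0,0,-15,0],[0,0,-45,0],[0,0,-85,0],[0,0,-125,0],[0,0,-125,0]]'
python3 -c "
from h import *
to(.6366,-.0563,.155)"
```

```text
t: 16.75
ee_pos: [0.465, -0.0728, 0.0356]
ee_rot: [0.0, 0.732, 0.682, 0.0]
wrist_force: [-2.0, -0.4, 10.3]
grip_width: 0.59
t: 17.38
ee_pos: [0.4647, -0.0728, 0.0352]
ee_rot: [0.0, 0.732, 0.682, -0.0]
wrist_force: [-0.3, 0.7, 0.2]
grip_width: 0.999
t: 18.0
ee_pos: [0.4663, -0.073, 0.1634]
ee_rot: [0.001, 0.732, 0.681, 0.002]
wrist_force: [-0.2, -0.3, -0.6]
grip_width: 1.005
t 18.0 pos [ 0.4663 -0.073   0.1634] jaw -4.1 F [-0.2 -0.3 -0.6] g 94.5 DELTA [np.float64(28.7), np.float64(168.7), np.float64(9.3)]
```

```bash

python3 -m creep '[[3,15,0,0],[10,60,0,0],[18,105,0,0],[25,145,3,0],[28.5,168.5,6,0],[28.5,168.5,6,0],[28.5,168.5,6,0]]'
python3 - <<'E'
from h import *
to(.6366,-.0563,.039)
c=cap("scene");save(c,"pics/s3.png",3,(180,140,430,330))
E
```

```text
t: 18.88
ee_pos: [0.6342, -0.0567, 0.1531]
ee_rot: [-0.0, 0.732, 0.681, -0.001]
wrist_force: [0.1, 0.0, 0.6]
grip_width: 0.999
t 18.88 pos [ 0.6342 -0.0567  0.1531] jaw -4.1 F [0.1 0.  0.6] g 93.9 DELTA [np.float64(0.7), np.float64(2.6), np.float64(114.1)]
```

View pics/s3.png

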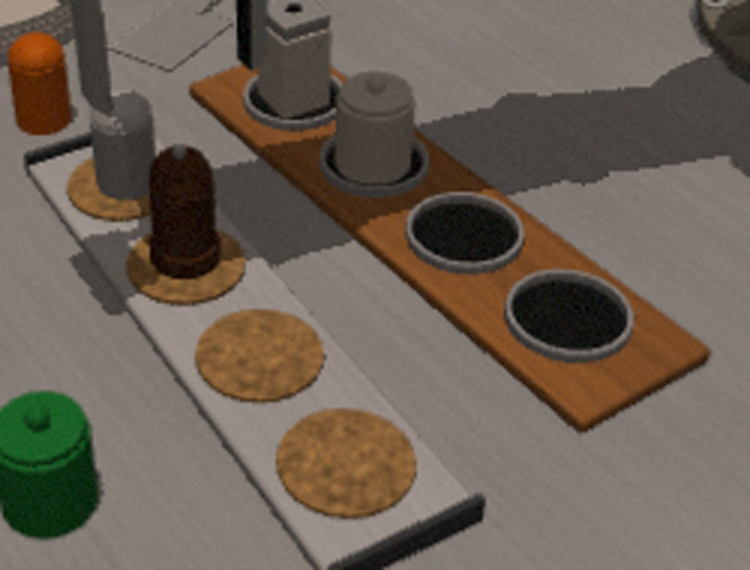

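The pot (375,130) and dispenser (297,65) stand centred inside their rings. I'll pick up the mill.

```bash

python3 -m creep '[[0,2,20,0],[0,2.5,55,0],[0,2.5,90,0],[0,2.5,110,0],[0,2.5,114,0],[0,2.5,114,0]]'
python3 -m creep '[[0,0,0,0],[0,0,0,0],[0,0,0,0],[0,0,0,0],[0,0,0,0],[0,0,0,0],[0,0,0,0],[0,0,0,0]]' 30 25
python3 -m creep '[[0,0,-10,0],[0,0,-40,0],[0,0,-80,0],[0,0,-120,0],[0,0,-136,0],[0,0,-136,0]]'
python3 -c "
from h import *
to(.4645,.0268,.175)"
```

```text
t: 19.68
ee_pos: [0.6377, -0.0567, 0.0408]
ee_rot: [0.0, 0.732, 0.681, 0.0]
wrist_force: [0.7, -0.7, 0.3]
grip_width: 0.998
t: 20.68
ee_pos: [0.6371, -0.0566, 0.0401]
ee_rot: [-0.0, 0.732, 0.682, -0.0]
wrist_force: [-3.3, 0.5, 2.0]
grip_width: 0.445
t: 21.42
ee_pos: [0.6377, -0.0564, 0.1767]
ee_rot: [0.0, 0.732, 0.682, 0.001]
wrist_force: [-0.6, 0.7, -2.1]
grip_width: 0.441
t 21.43 pos [ 0.6377 -0.0564  0.1767] jaw -4.1 F [-0.6  0.7 -2.1] g 41.5 DELTA [np.float64(70.7), np.float64(-178.7), np.float64(1.5)]
```

```bash

python3 -m creep '[[5,-12,0,0],[20,-50,0,0],[36,-92,0,0],[52,-132,0,0],[65,-164,0,0],[71,-179,0,0],[71,-179,0,0],[71,-179,0,0]]'
python3 -m creep '[[0,0,20,0],[0,0,60,0],[0,0,95,0],[0,0,115,0],[0,0,115,0],[0,0,115,0]]'
python3 -c "
from h import *
to(.4645,.0268,.0361)"
```

```text
t: 22.42
ee_pos: [0.4638, 0.0269, 0.1758]
ee_rot: [0.0, 0.732, 0.682, -0.0]
wrist_force: [0.3, -0.1, -2.0]
grip_width: 0.442
t: 23.18
ee_pos: [0.4644, 0.0266, 0.0616]
ee_rot: [0.0, 0.732, 0.681, -0.0]
wrist_force: [0.4, 0.2, -1.7]
grip_width: 0.444
t 23.18 pos [0.4644 0.0266 0.0616] jaw -4.1 F [ 0.4  0.2 -1.7] g 41.7 DELTA [np.float64(0.3), np.float64(0.1), np.float64(25.5)]
```

```bash

python3 -m creep '[[0,0,8,0],[0,0,16,0],[0,0,22,0],[0,0,24,0],[0,0,24.5,0],[0,0,24.8,0],[0,0,24.8,0]]'
python3 -m creep '[[0,0,0.2,0],[0,0,0.4,0],[0,0,0.4,0]]'
python3 -c "
from h import *
to(.4645,.0268,.0361)"
```

```text
t: 24.05
ee_pos: [0.4639, 0.027, 0.0365]
ee_rot: [0.0, 0.732, 0.682, 0.0]
wrist_force: [0.8, -0.2, -2.2]
grip_width: 0.445
t: 24.42
ee_pos: [0.4639, 0.027, 0.0361]
ee_rot: [-0.0, 0.732, 0.682, 0.0]
wrist_force: [-0.5, 0.8, 1.9]
grip_width: 0.447
t 24.43 pos [0.4639 0.027  0.0361] jaw -4.1 F [-0.5  0.8  1.9] g 42.0 DELTA [np.float64(-0.2), np.float64(0.6), np.float64(-0.0)]
```

Contact is light (the vertical force changed by about 4 N). I'll release and go to the salt shaker.

```bash

python3 -m creep '[[0,0,0,0],[0,0,0,0],[0,0,0,0],[0,0,0,0],[0,0,0,0]]' 94
python3 -m creep '[[0,0,-15,0],[0,0,-45,0],[0,0,-85,0],[0,0,-125,0],[0,0,-140,0],[0,0,-140,0]]'
python3 -c "
from h import *
to(.6284,-.1512,.155)"
```

```text
t: 25.05
ee_pos: [0.4638, 0.027, 0.036]
ee_rot: [-0.0, 0.732, 0.682, -0.0]
wrist_force: [-0.2, 0.1, -0.5]
grip_width: 0.938
t: 25.8
ee_pos: [0.4642, 0.0273, 0.1768]
ee_rot: [0.0, 0.732, 0.682, 0.001]
wrist_force: [-1.1, -0.5, -0.7]
grip_width: 1.0
t 25.8 pos [0.4642 0.0273 0.1768] jaw -4.0 F [-1.1 -0.5 -0.7] g 94.0 DELTA [np.float64(-166.5), np.float64(176.4), np.float64(21.8)]
```

```bash

python3 -m creep '[[-12,12,0,0],[-45,47,0,0],[-80,84,0,0],[-115,121,0,0],[-145,154,5,0],[-166,176,15,0],[-166,176,21,0],[-166,176,21,0]]'
python3 -m creep '[[0,0,5,0],[0,0,5,0]]'
python3 - <<'E'
from h import *
to(.6284,-.1512,.039)
c=cap("side");save(c,"pics/s4.png",3,(140,130,340,310))
E
```

```text
t: 26.8
ee_pos: [0.6263, -0.1508, 0.1532]
ee_rot: [-0.001, 0.732, 0.681, -0.001]
wrist_force: [0.3, 0.1, -0.1]
grip_width: 0.999
t: 27.05
ee_pos: [0.6273, -0.1502, 0.1498]
ee_rot: [-0.0, 0.731, 0.682, 0.0]
wrist_force: [-0.3, -0.2, 0.7]
grip_width: 1.0
t 27.05 pos [ 0.6273 -0.1502  0.1498] jaw -4.0 F [-0.3 -0.2  0.7] g 94.0 DELTA [np.float64(-1.0), np.float64(1.2), np.float64(110.8)]
```

View pics/s4.png

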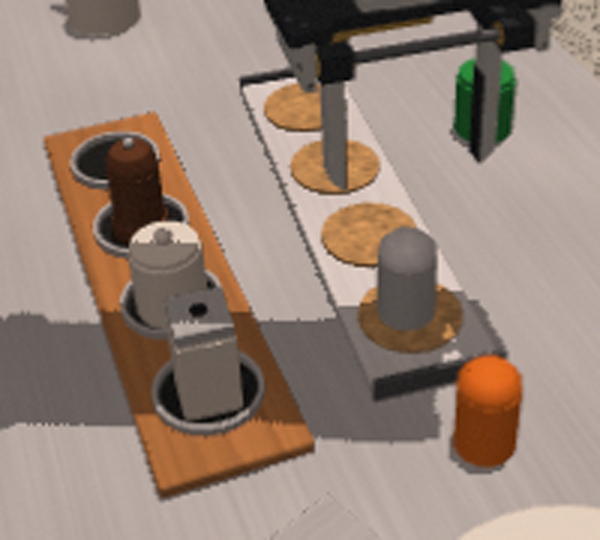

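The mill (135,190), pot and dispenser stand in their rings. The grey steel salt shaker (407,280) is on its coaster, and the orange one (488,410) stays where it is.

```bash

python3 -m creep '[[-1,1,20,0],[-1,1,55,0],[-1,1,90,0],[-1,1,108,0],[-1,1,111,0],[-1,1,111,0]]'
python3 -m creep '[[0,0,0,0],[0,0,0,0],[0,0,0,0],[0,0,0,0],[0,0,0,0],[0,0,0,0],[0,0,0,0],[0,0,0,0]]' 30 25
python3 -m creep '[[0,0,-10,0],[0,0,-40,0],[0,0,-80,0],[0,0,-120,0],[0,0,-138,0],[0,0,-138,0]]'
python3 -c "
from h import *
to(.4636,.1276,.175)"
```

```text
t: 27.85
ee_pos: [0.629, -0.1524, 0.0397]
ee_rot: [0.0, 0.732, 0.681, 0.0]
wrist_force: [-0.2, 0.7, 0.2]
grip_width: 1.0
t: 28.85
ee_pos: [0.6284, -0.1522, 0.039]
ee_rot: [-0.0, 0.732, 0.682, -0.0]
wrist_force: [-1.7, 0.8, 1.5]
grip_width: 0.463
t: 29.6
ee_pos: [0.629, -0.1521, 0.1777]
ee_rot: [0.001, 0.732, 0.682, 0.001]
wrist_force: [-0.6, 0.7, -2.9]
grip_width: 0.463
t 29.6 pos [ 0.629  -0.1521  0.1777] jaw -4.1 F [-0.6  0.7 -2.9] g 43.5 DELTA [np.float64(267.3), np.float64(-184.8), np.float64(2.5)]
```

```bash

python3 -m creep '[[15,-10,0,0],[55,-38,0,0],[100,-69,0,0],[145,-100,0,0],[190,-131,0,0],[230,-159,0,0],[257,-178,0,0],[267,-185,0,0]]'
python3 -m creep '[[0,0,0,0],[0,0,15,0],[0,0,50,0],[0,0,85,0],[0,0,112,0],[0,0,115,0],[0,0,115,0],[0,0,115,0]]'
python3 -c "
from h import *
to(.4636,.1276,.035)"
```

```text
t: 30.6
ee_pos: [0.4606, 0.1293, 0.1759]
ee_rot: [-0.001, 0.731, 0.683, -0.001]
wrist_force: [-0.3, -0.7, -2.1]
grip_width: 0.465
t: 31.6
ee_pos: [0.4636, 0.1273, 0.0628]
ee_rot: [0.0, 0.732, 0.681, 0.001]
wrist_force: [-0.9, 0.0, -1.8]
grip_width: 0.466
t 31.6 pos [0.4636 0.1273 0.0628] jaw -4.1 F [-0.9  0.  -1.8] g 43.9 DELTA [np.float64(0.3), np.float64(-0.0), np.float64(27.8)]
```

```bash

python3 -m creep '[[0,0,8,0],[0,0,17,0],[0,0,24,0],[0,0,26,0],[0,0,26.5,0],[0,0,27,0],[0,0,27,0]]'
python3 -m creep '[[0,0,0.2,0],[0,0,0.4,0],[0,0,0.6,0],[0,0,0.6,0]]'
python3 -c "
from h import *
to(.4636,.1276,.035)"
```

```text
t: 32.48
ee_pos: [0.463, 0.1274, 0.0351]
ee_rot: [0.0, 0.732, 0.682, 0.0]
wrist_force: [0.3, 0.7, -1.2]
grip_width: 0.464
t: 32.98
ee_pos: [0.4631, 0.1274, 0.0349]
ee_rot: [-0.0, 0.732, 0.682, 0.0]
wrist_force: [-4.0, -1.4, 12.7]
grip_width: 0.464
t 32.98 pos [0.4631 0.1274 0.0349] jaw -4.1 F [-4.  -1.4 12.7] g 43.6 DELTA [np.float64(0.2), np.float64(0.5), np.float64(-0.1)]
```

```bash

python3 -m creep '[[0,0,-0.4,0],[0,0,-0.4,0],[0,0,-0.4,0],[0,0,-0.4,0],[0,0,-0.4,0],[0,0,-0.4,0]]' 94
python3 -m creep '[[0,0,-15,0],[0,0,-45,0],[0,0,-85,0],[0,0,-125,0],[0,0,-165,0],[0,0,-200,0],[0,0,-200,0],[0,0,-200,0]]'
python3 - <<'E'
from h import *
from scipy.optimize import least_squares
T={"disp":(.466,-.174,.094),"pot":(.4655,-.0733,.088),"mill":(.4645,.0268,.104),"salt":(.4636,.1276,.086)}
PP=[]
for n in("scene","side"):
    c=cap(n);save(c,f"pics/end_{n}.png",1.5);P=pts(c);PP.append(P[(c["range_z"]>0)])
Q=np.vstack(PP)
for k,(x,y,z) in T.items():
    S=Q[(np.hypot(Q[:,0]-x,Q[:,1]-y)<.045)&(Q[:,2]<.13)]
    o=[]
    for lo,hi in((.025,.045),(.05,.065)):
        B=S[(S[:,2]>lo)&(S[:,2]<hi)]
        o.append(least_squares(lambda p:np.hypot(B[:,0]-p[0],B[:,1]-p[1])-p[2],[x,y,.022],loss="soft_l1",f_scale=.001).x.round(4))
    print(k,"top",np.percentile(S[:,2],99.5).round(4),"expect",z,*o)
to(.4636,.1276,.2)
E
```

```text
t: 33.72
ee_pos: [0.4629, 0.1273, 0.0348]
ee_rot: [0.0, 0.732, 0.682, -0.0]
wrist_force: [-0.1, 0.5, 0.6]
grip_width: 1.001
t: 34.72
ee_pos: [0.4626, 0.1271, 0.2347]
ee_rot: [-0.0, 0.732, 0.682, 0.0]
wrist_force: [-0.9, -0.9, -0.3]
grip_width: 0.999
disp top 0.0969 expect 0.094 [ 0.4665 -0.1741  0.0239] [ 0.4668 -0.174   0.0238]
pot top 0.0872 expect 0.088 [ 0.466  -0.0739  0.0281] [ 0.4659 -0.074   0.028 ]
mill top 0.1026 expect 0.104 [0.465  0.0271 0.0215] [0.4649 0.027  0.0211]
salt top 0.0871 expect 0.086 [0.4644 0.1279 0.022 ] [0.4643 0.1283 0.0218]
t 34.83 pos [0.4624 0.127  0.2341] jaw -4.1 F [-1.   0.5 -0.5] g 93.6 DELTA [np.float64(0.7), np.float64(1.2), np.float64(34.1)]
```

View pics/end_scene.png

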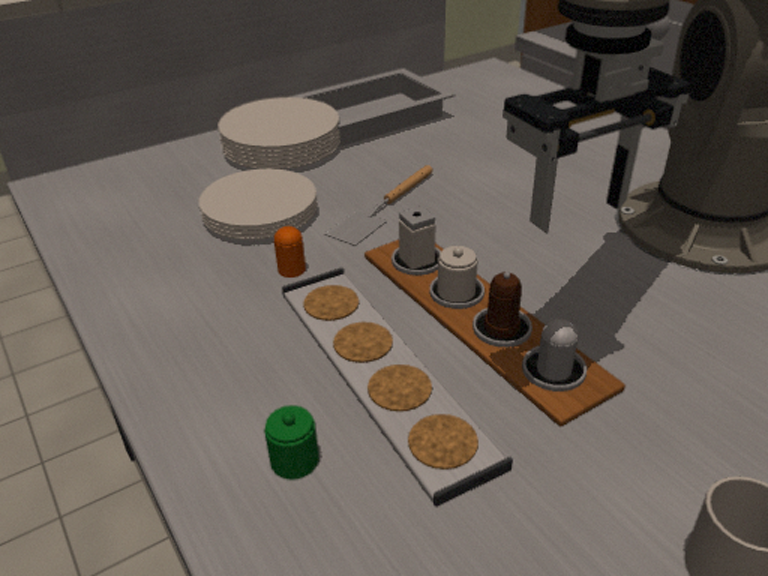

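View pics/end_side.png

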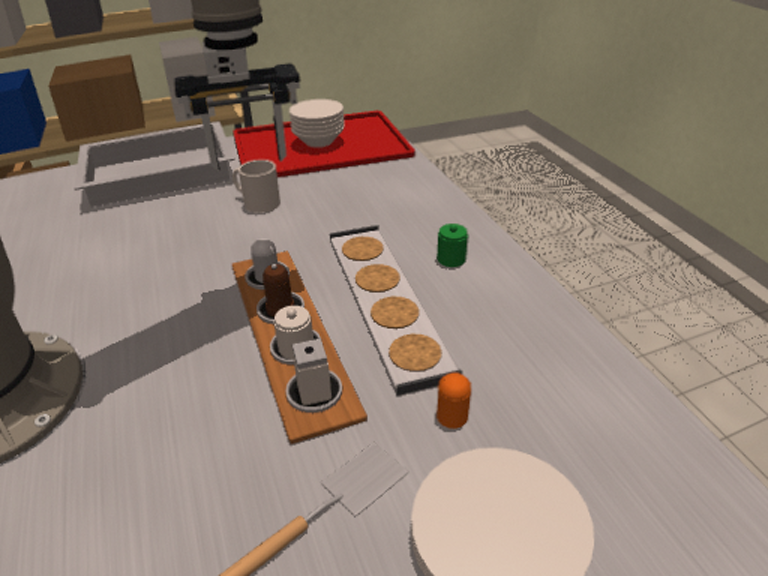

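Both views show all four containers upright in the rings, with dispenser, pot, mill and salt running from the right end to the left. The look-alikes haven't moved and the gripper is clear.

```bash
python3 -c "
from h import *
print(r.finish_job())"
```

```text
the job is handed in; nothing more can be done
None
```

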